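Tap a ball finial home and square on its post cap

ROBOT

A 6-joint arm with a two-finger parallel gripper is mounted at the origin on the work surface; the furniture and walls round the work are solid. World frame = base frame: x ahead of the robot, y to its left, z up, the work surface at z = 0. Lengths are in m, angles in rad, forces in N, time in s.
With the tool pointing down it reaches from about 0.25 to 0.725 m from the base axis. Payload 4 kg.
Tool frame: the origin (TCP) lies midway between the tips of the shut fingers; the grasp point (between the pads) lies 19 mm behind it; z points along the fingers, y is the line along which they close (so a half turn about z gives the same grasp; the last joint's range is limited). The gripper opens to 85 mm and grips with 20 to 120 N. Pads are 22 mm wide; open, the fingers measure 114 mm over their backs; the gripper's body (76 mm by 85 mm) begins 54 mm behind the grasp point. The pads swing forward as they close: fully open they stand 13 mm farther back than shut.
Start: joints at [-1.278, 0.241, 0.005, 1.335, 0, 1.571], TCP at [0.144, -0.479, 0.231] pointing down, gripper open.
Joint ranges: [-2.72, 2.72], [-1.05, 1.87], [-1.09, 1.28], [-1.99, 2.15], [-1.42, 1.44], [-3.14, 3.14]. Speed limits (rad/s): [2.79, 2.79, 3.14, 3.14, 3.14, 3.14].

INTERFACE

Orientations are given as a unit quaternion [x, y, z, w].
In Python, from workcell import get_obs, camera, job_done, silhouettes gives the robot as it stands. The module is installed in compiled form; this text tells all that it offers.
- The arm moves only by the tool drive_tool, never from a script. Its argument "increments" is a list of rows, each a list of 3 entries, a list of its own where there are three numbers: the shift along the world's x, y, z in mm, then the turn, a rotation vector about the world's x, y, z in degrees, then the opening, from 0 (shut) to 1 (fully open). A call has 1 to 8 rows; each row shifts and turns the commanded pose from where the row before left it; what a row does not reach is not made up. A row lasts 1/12 s, in which the tool goes at most 41.7 mm and 7.16 degrees, less where a joint would pass 70% of its speed; a pose out of reach is approached as far as the arm can. A call is refused whole if a number of a shift passes 41.7 or a number of a turn 7.16, either way. A call with a gripper value outside its range is refused whole. The fingers move at their own pace and stop on an object; the grip force is fixed at half the most. Time passes only in rows, so rows that do not move let the fingers close. It gives the time, the measured TCP pose, the force, the opening and the grip force at its end, in the units of the state.
- get_obs(): the state, without advancing time (a new reading comes with each control period).
- camera(name): name is "scene" or "top"; returns a dict with "image" (400x640x3 uint8, red, green, blue), "K" (3x3 intrinsics, pixels), "k1" (the pictures are not rectified: a ray, as slopes to the right and down, at radius r is drawn at 1 + k1 r^2 times it, then the intrinsics apply), "view" (4x4, takes a point from world to camera coordinates). Camera axes: x right, y down, z forward; pixel columns grow to the right and rows downward; lengths in m; the calibration is good to about 2 mm. A picture is of the moment at which its call begins. There is no depth.
- job_done(): hands the job in; it is judged then, once.
Trained networks look in a picture, given as the dict that the camera call returned (one of the last four; its "shot" number tells which), for a name from the list of things; names that differ only in an ending like _2 or _b are one class to them, and where a whole thing is asked for, a point or a joint stands for the part that bears it (a point fixed in the world has none). Each returns a list of dicts, best first, with "conf" (0 to 1); they miss things now and then, are a little off and sometimes report something else, mostly with a low value. They report only what shows in the picture. A call takes as long as a camera call. They do not tell look-alikes from the thing itself.
- silhouettes(query, picture): "region" (400x640 bool, what is visible of it) and "bbox" ([left, top, right, bottom] in pixels, round what is visible of it).
The state is a dict: "clock": time; "joint_pos": joint angles; "joint_vel": joint speeds; "tau": joint torques, N m; "eef_pos": TCP position; "tool_rot": TCP orientation; "ft_force": force on the tool from outside, world axes, zero at the start; "ft_torque": the same for the moment, N m; "grip_width": finger opening in m; "grasp_force": force on a finger pad.
Only numpy, scipy, OpenCV 4.12 (cv2) and the standard library are available. Lean on these libraries where they do the work, as an engineer would, in place of code of your own. Each camera call takes 0.05 s, during which the arm holds its last target. There are 200 camera calls.

TASK

One of the two ball finials stands off-centre and askew on its square post cap, wobbling on the short spigot under its collar. Using only light pushes and taps of the fingertips, bring it over so that the spigot drops into the brass-lined hole, the collar lies flat on the cap and its sides run parallel to the cap's, as on the finished pair beside it. Do not grip, lift or tip it or knock it off, leave the finished finial and the other loose things where they are, and finish with the hand clear.

Things in the scene. Friction and masses are not known exactly. Their poses are not given: they have to be found in the camera images.
- finial: the ball finial to be seated: loose, turned light wood, about 0.1 kg. Origin at the centre of the spigot's end face, z up its axis: spigot 21 mm diameter, 7 mm long; square collar 56 x 56 mm, sides along its x and y, from z = 7 to 17 mm; neck; ball 40 mm diameter, top at z = 60 mm. It starts upright on the spigot, 16 to 25 mm off the hole in any direction, turned at random
- finial_collar (a point): centre of that finial's collar, on its axis, 12 mm up from its origin: the best height to push at (until home there is a 7 mm gap under the collar). There it slides under about 0.3 to 1 N; once home it turns as easily, pushed near a corner and followed round; straight pushes across a corner bind. Pushed at the ball it rocks and may tip. Contact of more than 20 N counts as a grip or blow
- cap_open_hole (a point): centre of the hole's mouth, in the top face of the cap that the finial to be seated stands on; z up. The hole has a flush brass lining, is 24 mm in diameter (the spigot has 1.5 mm of play all round), 14 mm deep. When the finial is home its origin is 7 mm below this point and the collar's underside lies on the cap's top
- cap_open: that cap: a square post cap of darker wood, fixed to the board, sides along its x and y axes; origin at the centre of its underside. Foot 108 x 108 mm, stepping in at 14 mm height to a flat top 92 x 92 mm; top at 28 mm above its origin (40 mm above the bench). The collar is square to it at any quarter turn
- finial_done: the finished finial, same shape and size, already home and square in the other cap, loose; not to be disturbed
- cap_done: the other cap, same shape and size as cap_open, fixed to the board with its centre 200 mm from it; origin at the centre of its underside
- board: plywood board 150 x 340 x 12 mm screwed to the bench, that carries both caps on its long middle line; origin at the centre of its underside, long side along its y axis
- pencil: flat red carpenter's pencil, 14 x 172 x 8 mm, lying along its y axis on the bench; bystander
- spring_clamp: black spring clamp lying on its side, 41 x 144 x 22 mm, long along its y axis; bystander
- offcut: pale wood offcut 50 x 75 x 34 mm on the bench, origin under its centre; bystander
- tape_roll: roll of masking tape lying flat, 100 mm diameter, 25 mm high, origin under its centre; bystander
Things that resemble listed ones, but are neither listed nor needed, are in the scene too. Leave any green or grey look-alike of the finial alone.

How it is judged:
By the outcome, as a careful person would: the job done as asked, in the order asked, and still so for the second after the job is handed in, with the robot touching nothing.
It also fails if it takes over 61 s, if anything falls off the work surface, if the arm or the gripper's body presses on something with over 40 N, if the wrist force passes 120 N, or if a joint passes its speed limit or range.

## Working session

There is one attempt and no reset: what is moved stays moved. The work goes in short steps, Python scripts to look and compute and a tool call to move; the robot and the scene stay as the last step left them, time stands still between calls to the robot, and variables do not carry over. Pictures are saved under pics/ and viewed, at most 10 in all, crops included, and the job is handed in when it is done.

Besides the shell and the picture viewer there is one more tool, called after "Request:" by a JSON object that holds its "name" and its "arguments". drive_tool: Moves the arm, as the interface text tells. Its arguments: {"type":"object","properties":{"increments":{"type":"array"}},"required":["increments"]}

```bash
mkdir -p pics; cat > h.py <<'E'
import numpy as np, cv2
from workcell import *
def save(im,n): cv2.imwrite('pics/'+n,im[:,:,::-1])
def proj(c,P):
    P=np.atleast_2d(P); q=P@c['view'][:3,:3].T+c['view'][:3,3]; s=q[:,:2]/q[:,2:]
    s=s*(1+c['k1']*(s**2).sum(1,keepdims=True)); K=np.array(c['K']); return s@K[:2,:2].T+K[:2,2]
def unproj(c,uv,z):
    K=np.array(c['K']); d=(np.atleast_2d(uv)-K[:2,2])/[K[0,0],K[1,1]]; s=d.copy()
    for _ in range(20): s=d/(1+c['k1']*(s**2).sum(1,keepdims=True))
    V=np.array(c['view']); R=V[:3,:3]; o=-R.T@V[:3,3]; r=np.c_[s,np.ones(len(s))]@R
    return o+r*((z-o[2])/r[:,2])[:,None]
E
python3 - <<'E'
from h import *
o=get_obs(); print(o['clock'],o['eef_pos'],o['tool_rot'],o['ft_force'])
for n in('scene','top'):
    c=camera(n); save(c['image'],n+'0.png'); V=c['view']; print(n,c['k1'],-V[:3,:3].T@V[:3,3])
    for q in('finial','cap_open','board','offcut','tape_roll','spring_clamp','pencil'):
        for d in silhouettes(q,c): print(q,round(d['conf'],2),d['bbox'],d['region'].sum())
E
```

```text
0.0 [ 0.14413492 -0.47811     0.23039989] [ 9.89302640e-01  1.45873766e-01 -1.63629940e-04 -1.05081263e-03] [ 0.2832111   0.53548667 -0.15904456]
scene -0.013660560760408006 [-0.04382139  0.44222718  0.59166696]
finial 0.87 [244.0, 165.4, 275.1, 196.9] 652
finial 0.68 [231.1, 260.9, 271.1, 299.4] 1054
finial 0.67 [297.6, 236.0, 338.6, 273.7] 875
finial 0.48 [344.5, 186.2, 397.3, 227.8] 711
finial 0.18 [188.8, 205.0, 234.1, 246.1] 1074
cap_open 0.63 [234.7, 178.9, 300.4, 228.8] 1473
board 0.61 [246.1, 166.8, 276.8, 197.0] 671
board 0.56 [224.9, 164.8, 383.4, 237.9] 3121
board 0.47 [314.3, 159.7, 372.9, 195.5] 1094
offcut 0.9 [188.8, 206.4, 233.0, 248.3] 1058
tape_roll 0.57 [379.7, 153.1, 421.0, 184.7] 842
spring_clamp 0.82 [347.1, 187.1, 398.0, 230.8] 651
pencil 0.9 [276.0, 209.7, 335.1, 247.4] 479
pencil 0.27 [245.8, 167.5, 274.4, 199.2] 643
top -0.06287438655339013 [0.32516615 0.05992902 1.30480926]
finial 0.94 [286.8, 147.8, 314.9, 179.0] 515
finial 0.84 [280.2, 236.7, 307.3, 262.1] 407
finial 0.8 [230.1, 221.5, 257.0, 247.0] 544
cap_open 0.82 [272.4, 146.7, 325.5, 196.0] 1363
board 0.9 [267.7, 144.8, 405.3, 216.1] 3825
offcut 0.62 [228.5, 158.6, 264.7, 180.9] 654
tape_roll 0.77 [408.2, 184.3, 447.5, 224.6] 593
spring_clamp 0.89 [344.8, 223.2, 399.4, 242.0] 368
spring_clamp 0.68 [288.8, 145.5, 316.3, 177.8] 503
pencil 0.6 [276.6, 213.4, 343.0, 218.2] 342
```

```bash
python3 - <<'E'
import cv2,numpy as np
a=cv2.imread('pics/scene0.png')[140:310,170:430]; b=cv2.imread('pics/top0.png')[130:280,210:470]
o=np.vstack([cv2.resize(a,(520,340),interpolation=2)[:300],cv2.resize(b,(520,300),interpolation=2)])
a=cv2.resize(a,(780,510),interpolation=2);b=cv2.resize(b,(780,450),interpolation=2)
cv2.imwrite('pics/a.png',a);cv2.imwrite('pics/b.png',b)
E
```

```text
(no output)
```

View pics/a.png

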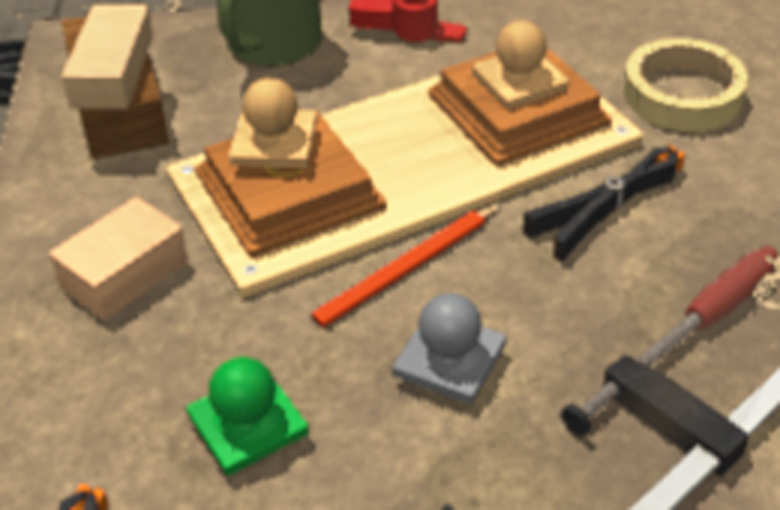

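View pics/b.png

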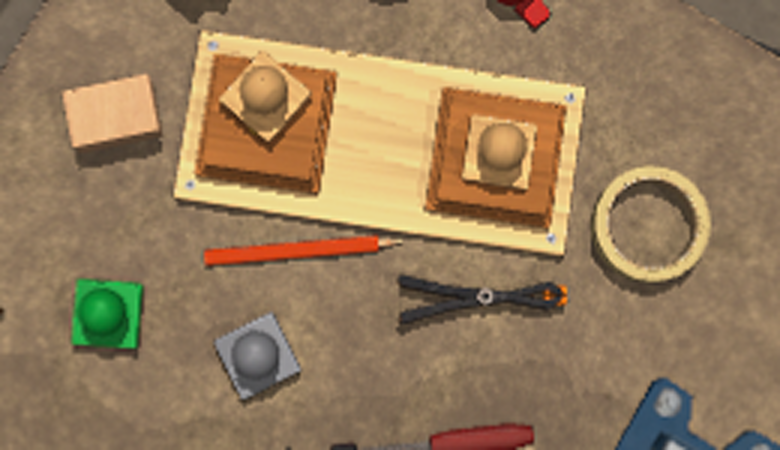

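The scene shows four finial shapes, by pixel in the top picture:
- Wooden finial at (298,163), turned about 45° on its cap.
- Wooden finial at (377,180), square on the other cap.
- Green one at (294,250) and grey one at (244,235), both look-alikes.

The target is the askew wooden one at top (298,163), scene (259,180). The enlarged crops above confirm it.

```bash
python3 - <<'E'
from h import *
c=camera('top'); im=c['image']; hs=cv2.cvtColor(im,cv2.COLOR_RGB2HSV)
for n,p in dict(cap=(297,183),cap2=(283,176),board=(337,167),collar=(287,163),collar2=(308,163),ball=(298,157),capd=(364,165),collard=(368,182),neck=(298,170)).items(): print(n,im[p[1],p[0]],hs[p[1],p[0]])
print(unproj(c,[[280,140],[405,158],[400,214],[270,196]],0.012).round(3))
print(unproj(c,[[298,163],[377,181]],0.055).round(3), c['K'])
s=camera('scene'); im=s['image']; hs=cv2.cvtColor(im,cv2.COLOR_RGB2HSV)
for n,p in dict(cap=(265,205),capL=(280,210),board=(300,185),collar=(250,190),collarR=(273,188),ball=(260,172)).items(): print(n,im[p[1],p[0]],hs[p[1],p[0]])
E
```

```text
cap [183 112  56] [ 13 177 183]
cap2 [178 108  54] [ 13 178 178]
board [237 204 137] [ 20 108 237]
collar [232 183 115] [ 17 129 232]
collar2 [228 177 112] [ 17 130 228]
ball [226 174 110] [ 17 131 226]
capd [185 114  57] [ 13 176 185]
collard [232 178 113] [ 16 131 232]
neck [151 114  72] [ 16 133 151]
[[ 0.643  0.178  0.012]
 [ 0.601 -0.149  0.012]
 [ 0.454 -0.136  0.012]
 [ 0.495  0.199  0.012]]
[[ 0.574  0.127  0.055]
 [ 0.532 -0.072  0.055]] [[505.91310218   0.         322.64951015]
 [  0.         505.91310218 201.31192372]
 [  0.           0.           1.        ]]
cap [215 135  66] [ 14 177 215]
capL [110  70  38] [ 13 167 110]
board [251 230 155] [ 23  98 251]
collar [249 216 135] [ 21 117 249]
collarR [171 129  81] [ 16 134 171]
ball [226 179 110] [ 18 131 226]
```

```bash
cat > fit.py <<'E'
from h import *
from scipy.optimize import minimize
SS=6
t=np.linspace(0,2*np.pi,24,endpoint=False)
def sq(h,z): return [[a*h,b*h,z] for a in(-1,1) for b in(-1,1)]
def circ(r,z): return [[r*np.cos(a),r*np.sin(a),z] for a in t]
CAP=[np.array(sq(.054,0)+sq(.054,.014)),np.array(sq(.046,.014)+sq(.046,.028))]
BALL=np.array([p for f in np.linspace(-1.5,1.5,9) for p in circ(.02*np.cos(f),.04+.02*np.sin(f))])
FIN=[np.array(sq(.028,.007)+sq(.028,.017)),np.array(circ(.011,.017)+circ(.011,.03)),BALL,np.array(circ(.0105,0)+circ(.0105,.007))]
def place(P,x,y,z,a):
    c,s=np.cos(a),np.sin(a); return P@np.array([[c,s,0],[-s,c,0],[0,0,1]])+[x,y,z]
def fill(m,c,P,v,off):
    q=(proj(c,P)-off+.5)*SS-.5
    cv2.fillConvexPoly(m,cv2.convexHull(np.round(q*16).astype(np.int32)),v,shift=4)
def model(c,cap,fin,zf,box):
    m=np.zeros(((box[3]-box[1])*SS,(box[2]-box[0])*SS),np.float32); off=np.array(box[:2])
    for p in CAP: fill(m,c,place(p,cap[0],cap[1],.012,cap[2]),1.,off)
    for p in FIN: fill(m,c,place(p,fin[0],fin[1],zf,fin[2]),0.,off)
    return cv2.resize(m,(box[2]-box[0],box[3]-box[1]),interpolation=cv2.INTER_AREA)
def brown(c,box):
    S=cv2.cvtColor(c['image'].astype(np.float32)/255,cv2.COLOR_RGB2HSV)
    b=np.clip((S[...,1]*255-135)/38,0,1)[box[1]:box[3],box[0]:box[2]]
    return b
def mkbox(c,x,y):
    q=proj(c,place(np.array(sq(.062,.0)+sq(.062,.03)),x,y,.012,-.13)); a=q.min(0).astype(int); b=q.max(0).astype(int)+1
    return [*a,*b]
def fit(cs,cap,fin,zf,fixcap=False):
    # params in mm / deg ; per-view image shift absorbed by nothing
    data=[]
    for c in cs:
        B=mkbox(c,cap[0],cap[1]); b=brown(c,B)
        w=cv2.morphologyEx((model(c,cap,(fin[0],fin[1],fin[2]),zf,B)>0).astype(np.uint8),cv2.MORPH_DILATE,np.ones((9,9)))
        data.append((c,B,b))
    sc=np.array([1e-3,1e-3,np.pi/180]); k=0 if fixcap else 3
    x0=np.r_[[] if fixcap else np.array(cap)/sc,np.array(fin)/sc]
    def cost(x):
        cp=cap if fixcap else x[:3]*sc; fn=x[k:]*sc
        return sum(np.abs(model(c,cp,fn,zf,B)-b).sum() for c,B,b in data)
    n=len(x0); best=None
    for r in range(3):
        st=3./(r+1)
        r_=minimize(cost,x0,method='Nelder-Mead',options=dict(initial_simplex=np.vstack([x0]+[x0+st*e for e in np.eye(n)]),maxiter=700,xatol=.02,fatol=.02)); x0=r_.x
    return (np.array(cap) if fixcap else x0[:3]*sc), x0[k:]*sc, r_.fun
E
cat > m0.py <<'E'
from fit import *
cs=[camera('top'),camera('scene')]
p=lambda a:[round(float(a[0])*1e3,1),round(float(a[1])*1e3,1),round(float(np.degrees(a[2])),1)]
for nm,c0,zf,f0 in(('done',(.532,-.075,-.125),.033,[(.532,-.075,-.125)]),('open',(.560,.124,-.125),.040,[(.575,.127,-.9),(.575,.127,-.6)])):
    for cc,l in((cs[:1],'top'),(cs[1:],'scene'),(cs,'both')):
        r=min((fit(cc,c0,f,zf) for f in f0),key=lambda r:r[2])
        print(nm,l,p(r[0]),p(r[1]),round(r[2],1))
E
python3 m0.py
```

```text
done top [534.4, -69.9, -7.7] [535.8, -70.4, -8.7] 121.6
done scene [538.7, -73.2, -7.8] [534.5, -69.3, -9.9] 378.1
done both [536.5, -71.0, -8.1] [535.4, -70.3, -8.2] 522.4
open top [562.5, 127.2, -7.6] [578.3, 127.1, -39.5] 112.5
open scene [565.0, 126.0, -7.2] [578.1, 127.9, -39.0] 262.5
open both [563.0, 126.8, -7.3] [578.3, 127.4, -39.1] 402.7
```

```bash
python3 - <<'E'
import cv2
from h import *
c=camera('top'); im=c['image'][60:230,190:450]; save(cv2.resize(im,None,fx=3,fy=3,interpolation=2),'c.png')
print(proj(c,[[.607,.162,.12],[.65,.2,.12],[.67,.15,.12],[.612,.09,.12]]).round())
s=camera('scene'); print(unproj(s,[[260,160],[250,157],[275,155],[200,185],[222,193]],0).round(3))
save(cv2.resize(s['image'][20:220,130:390],None,fx=3,fy=3,interpolation=2),'d.png')
E
```

```text
[[282. 144.]
 [267. 126.]
 [288. 119.]
 [312. 142.]]
[[0.73  0.045 0.   ]
 [0.758 0.058 0.   ]
 [0.726 0.001 0.   ]
 [0.727 0.213 0.   ]
 [0.668 0.185 0.   ]]
```

View pics/c.png

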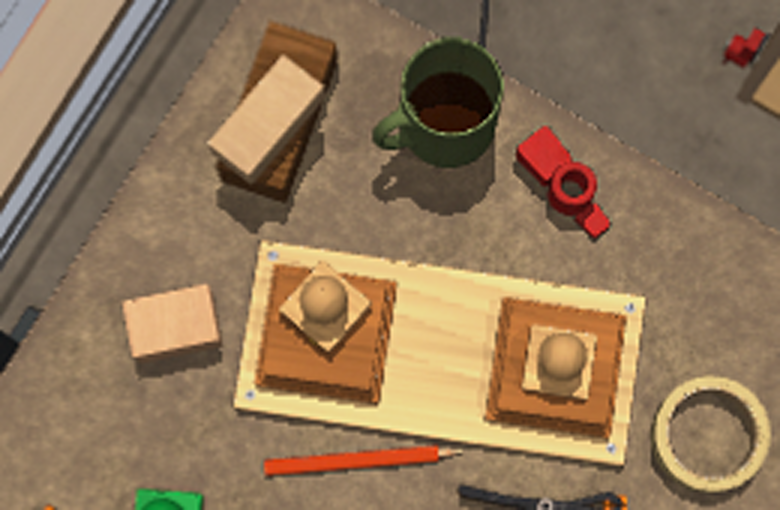

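View pics/d.png

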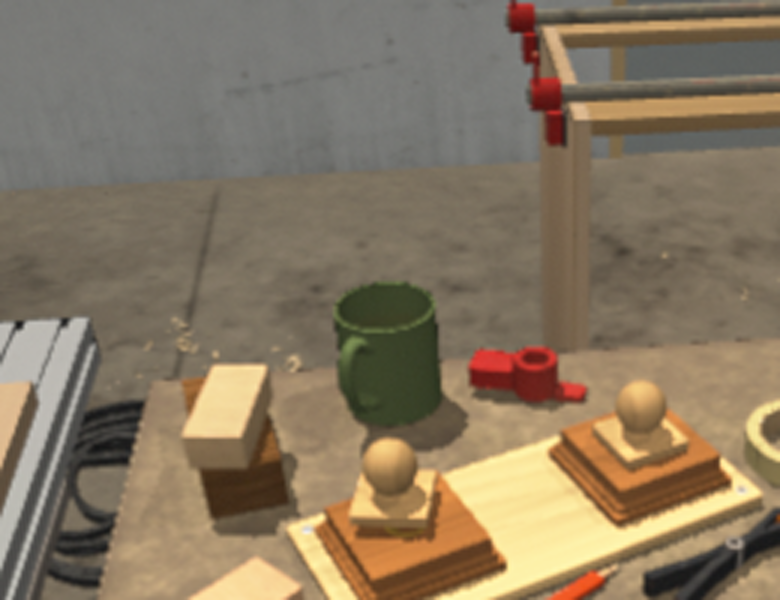

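The top picture's crops show a mug at (450,100) and a stacked block at (270,110), both behind the cap. Both stay below the gripper body at the working height. I'll shut the fingers and travel over at a safe height.

Request:
{"name": "drive_tool", "arguments": {"increments": [[[23,32,0],[0,0,6.8],0],[[23,32,0],[0,0,6.8],0],[[23,32,0],[0,0,6.8],0],[[23,32,0],[0,0,6.8],0],[[23,32,0],[0,0,7],0],[[23,32,0],[0,0,0],0],[[23,32,0],[0,0,0],0],[[23,32,0],[0,0,0],0]]}}

```text
clock: 1.77
eef_pos: [0.329, -0.2211, 0.2316]
tool_rot: [0.903, 0.43, 0.0, 0.0]
ft_force: [1.5, -0.4, -0.4]
grip_width: -0.0002
grasp_force: 0.0
```

Request:
{"name": "drive_tool", "arguments": {"increments": [[[23,32,0],[0,0,0],0],[[23,32,0],[0,0,0],0],[[23,32,0],[0,0,0],0],[[23,32,0],[0,0,0],0],[[23,32,0],[0,0,0],0],[[23,32,0],[0,0,0],0],[[23,32,0],[0,0,0],0],[[23,32,0],[0,0,0],0]]}}

```text
clock: 2.43
eef_pos: [0.5131, 0.0353, 0.2314]
tool_rot: [0.903, 0.431, 0.0, 0.0]
ft_force: [0.4, -1.0, 0.1]
grip_width: 0.0
grasp_force: 0.0
```

Request:
{"name": "drive_tool", "arguments": {"increments": [[[23,32,-20],[0,0,0],0],[[23,32,-20],[0,0,0],0],[[23,32,-20],[0,0,0],0],[[23,32,-20],[0,0,0],0],[[0,0,0],[0,0,0],0],[[0,0,0],[0,0,0],0]]}}

```text
clock: 2.93
eef_pos: [0.5981, 0.1554, 0.1522]
tool_rot: [0.902, 0.432, -0.003, -0.001]
ft_force: [0.8, 0.1, -0.6]
grip_width: -0.0
grasp_force: 0.0
```

Request:
{"name": "drive_tool", "arguments": {"increments": [[[10,9,0],[0,0,0],0],[[0,0,0],[0,0,0],0],[[0,0,-30],[0,0,0],0],[[0,0,-30],[0,0,0],0],[[0,0,-30],[0,0,0],0],[[0,0,-16],[0,0,0],0],[[0,0,0],[0,0,0],0],[[0,0,0],[0,0,0],0]]}}

```text
clock: 3.6
eef_pos: [0.6085, 0.1617, 0.0507]
tool_rot: [0.903, 0.43, -0.0, 0.0]
ft_force: [0.5, -0.8, 0.9]
grip_width: -0.0003
grasp_force: 0.0
```

```bash
python3 - <<'E'
from h import *
o=get_obs(); print(o['eef_pos'],o['ft_force'],o['joint_pos'])
c=camera('top'); s=camera('scene')
a=cv2.resize(c['image'][120:210,250:350],(400,360),interpolation=2); b=cv2.resize(s['image'][140:240,215:315],(400,400),interpolation=2)[:360]
save(np.hstack([a,b]),'e.png')
E
```

```text
[0.60845671 0.1616829  0.05065957] [ 0.48249928 -0.80911393  0.87685139] [ 2.59817170e-01  6.18336281e-01  9.95966527e-02  1.05269825e+00
 -1.92915565e-04  2.51309247e+00]
```

View pics/e.png

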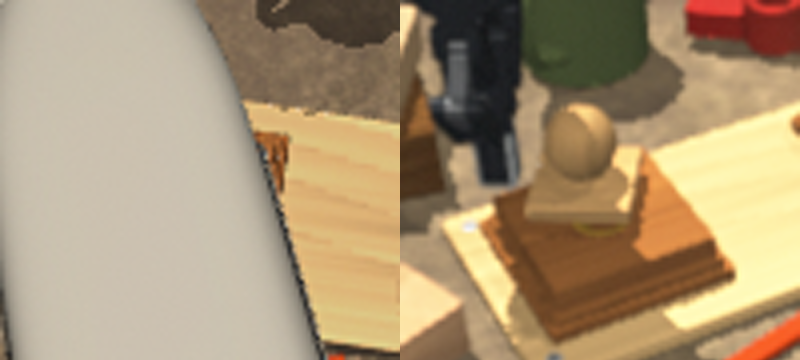

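The top view is blocked by the arm. The scene view shows the fingertips behind and left of the collar, clear of it. I'll lower slightly and push along −129°.

Request:
{"name": "drive_tool", "arguments": {"increments": [[[-1.5,1.2,-5],[0,0,0],0],[[-1.3,-1.5,0],[0,0,0],0],[[-1.3,-1.5,0],[0,0,0],0],[[-1.3,-1.5,0],[0,0,0],0],[[0,0,0],[0,0,0],0]]}}

```text
clock: 4.12
eef_pos: [0.6034, 0.1594, 0.0452]
tool_rot: [0.903, 0.43, 0.0, 0.0]
ft_force: [-0.4, 0.7, 0.7]
grip_width: -0.0
grasp_force: 0.0
```

Request:
{"name": "drive_tool", "arguments": {"increments": [[[-0.6,-0.8,0],[0,0,0],0],[[-0.6,-0.8,0],[0,0,0],0],[[-0.6,-0.8,0],[0,0,0],0],[[-0.6,-0.8,0],[0,0,0],0],[[-0.6,-0.8,0],[0,0,0],0],[[-0.6,-0.8,0],[0,0,0],0],[[0,0,0],[0,0,0],0]]}}

```text
clock: 4.7
eef_pos: [0.6, 0.1547, 0.0449]
tool_rot: [0.903, 0.43, -0.0, 0.0]
ft_force: [-0.4, 0.9, 0.4]
grip_width: -0.0004
grasp_force: 0.2
```

```bash
cat > ms.py <<'E'
import sys
from fit import *
# usage: ms.py cam x y yawdeg zf  -> finial pose
c=camera(sys.argv[1]); x,y,a,zf=map(float,sys.argv[2:6]); o=get_obs()
cap=(.5650,.1260,np.radians(-7.3)) if sys.argv[1]=='scene' else (.5625,.1272,np.radians(-7.6))
r=fit([c],cap,(x/1e3,y/1e3,np.radians(a)),zf,True)[1:]
print('fin',(r[0][:2]*1e3).round(1),np.degrees(r[0][2]).round(1),'rel',((r[0]-cap)[:2]*1e3).round(1),r[1].round(0),'eef',(o['eef_pos']*1e3).round(1),o['ft_force'].round(1),o['clock'])
E
python3 ms.py scene 575 124 -39 .04
```

```text
fin [575.2 124.1] -38.5 rel [10.2 -1.9] 360.0 eef [600.  154.7  44.9] [ 0.6 -0.9 -0.8] 4.75
```

The scene fit agrees with the contact geometry: the finial has moved about 4.5 mm as planned. I need about 5 mm more in this direction.

Request:
{"name": "drive_tool", "arguments": {"increments": [[[-0.6,-0.8,0],[0,0,0],0],[[-0.6,-0.8,0],[0,0,0],0],[[-0.6,-0.8,0],[0,0,0],0],[[-0.6,-0.8,0],[0,0,0],0],[[-0.6,-0.8,0],[0,0,0],0],[[0,0,0],[0,0,0],0]]}}

```text
clock: 5.25
eef_pos: [0.5968, 0.1506, 0.0448]
tool_rot: [0.903, 0.43, -0.0, 0.0]
ft_force: [0.7, -0.2, -0.6]
grip_width: 0.0002
grasp_force: 0.0
```

```bash
sed -i 's/rel.*,r\[1\]/rel_hole'"'"',(r[0][:2]*1e3-[562.6,127.5]).round(1),r[1]/' ms.py; python3 ms.py scene 572 120 -39 .04
```

```text
fin [572. 120.] -39.0 rel_hole [ 9.4 -7.5] 361.0 eef [596.8 150.6  44.8] [ 0.1 -0.7 -0. ] 5.3
```

Request:
{"name": "drive_tool", "arguments": {"increments": [[[6,8,0],[0,0,0],0],[[0,0,35],[0,0,0],0],[[0,0,38],[0,0,7],0],[[0,0,15],[0,0,7],0],[[0,-15,0],[0,0,7],0],[[0,-18,0],[0,0,7],0],[[0,-18,0],[0,0,7],0],[[4,-15,0],[0,0,7],0]]}}

```text
clock: 5.97
eef_pos: [0.6062, 0.0918, 0.133]
tool_rot: [0.686, 0.727, -0.001, -0.0]
ft_force: [0.0, -0.5, 0.8]
grip_width: 0.0003
grasp_force: 0.0
```

Request:
{"name": "drive_tool", "arguments": {"increments": [[[4,0,0],[0,0,7],0],[[0,0,0],[0,0,7],0],[[0,0,0],[0,0,7],0],[[0,0,0],[0,0,7],0],[[0,0,0],[0,0,7],0],[[0,0,0],[0,0,7],0],[[0,0,0],[0,0,6],0],[[0,0,0],[0,0,0],0]]}}

```text
clock: 6.63
eef_pos: [0.6108, 0.0927, 0.1327]
tool_rot: [0.333, 0.943, -0.0, -0.0]
ft_force: [-0.1, 0.1, -0.5]
grip_width: 0.0001
grasp_force: 0.0
```

```bash
python3 ms.py scene 570 122 -36 .04; python3 ms.py scene 574 118 -42 .04
```

```text
fin [572.2 119.7] -38.6 rel_hole [ 9.6 -7.8] 311.0 eef [610.8  92.8 132.7] [-0.5 -0.2 -0.5] 6.6833
fin [572.2 119.8] -38.5 rel_hole [ 9.6 -7.7] 310.0 eef [610.9  92.8 132.8] [-0.7  0.2 -0.2] 6.7333
```

Request:
{"name": "drive_tool", "arguments": {"increments": [[[-2.1,-2.6,0],[0,0,0],0],[[0,0,-35],[0,0,0],0],[[0,0,-35],[0,0,0],0],[[0,0,-18],[0,0,0],0],[[0,0,0],[0,0,0],0],[[-2.3,1.9,0],[0,0,0],0],[[-2.3,1.9,0],[0,0,0],0],[[0,0,0],[0,0,0],0]]}}

```text
clock: 7.4
eef_pos: [0.6042, 0.0944, 0.0457]
tool_rot: [0.334, 0.943, 0.0, 0.0]
ft_force: [-0.0, 0.5, -0.1]
grip_width: 0.0001
grasp_force: 0.0
```

Request:
{"name": "drive_tool", "arguments": {"increments": [[[-0.8,0.6,0],[0,0,0],0],[[-0.8,0.6,0],[0,0,0],0],[[-0.8,0.6,0],[0,0,0],0],[[-0.8,0.6,0],[0,0,0],0],[[-0.8,0.6,0],[0,0,0],0],[[-0.8,0.6,0],[0,0,0],0],[[-0.8,0.6,0],[0,0,0],0],[[0,0,0],[0,0,0],0]]}}

```text
clock: 8.07
eef_pos: [0.5986, 0.0984, 0.0449]
tool_rot: [0.334, 0.943, 0.0, -0.0]
ft_force: [-0.3, -0.0, -0.0]
grip_width: -0.0
grasp_force: 0.1
```

```bash
python3 ms.py scene 569 123 -38 .04
```

```text
fin [565.9 124.4] -39.7 rel_hole [ 3.3 -3.1] 320.0 eef [598.4  98.4  44.8] [-0.3  0.6 -0.4] 8.1167
```

Request:
{"name": "drive_tool", "arguments": {"increments": [[[-0.6,0.5,0],[0,0,0],0],[[-0.6,0.5,0],[0,0,0],0],[[-0.6,0.5,0],[0,0,0],0],[[-0.6,0.5,0],[0,0,0],0],[[0,0,0],[0,0,0],0]]}}

```text
clock: 8.53
eef_pos: [0.5961, 0.1004, 0.0448]
tool_rot: [0.334, 0.943, -0.0, -0.0]
ft_force: [-0.4, -0.1, 0.3]
grip_width: 0.0
grasp_force: 0.0
```

```bash
python3 ms.py scene 565 125 -38 .04;python3 ms.py scene 565 125 -38 .033
```

```text
fin [557.8 130.6] -37.0 rel_hole [-4.8  3.1] 331.0 eef [596.2 100.3  44.8] [ 0.9  0.4 -0.6] 8.5833
fin [565.1 126.8] -37.2 rel_hole [ 2.5 -0.7] 334.0 eef [596.3 100.3  44.9] [-0.4 -0.7 -0.7] 8.6333
```

```bash
python3 - <<'E'
from h import *
s=camera('scene'); save(cv2.resize(s['image'][150:240,215:325],None,fx=6,fy=6,interpolation=2),'f.png')
E
```

```text
(no output)
```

View pics/f.png

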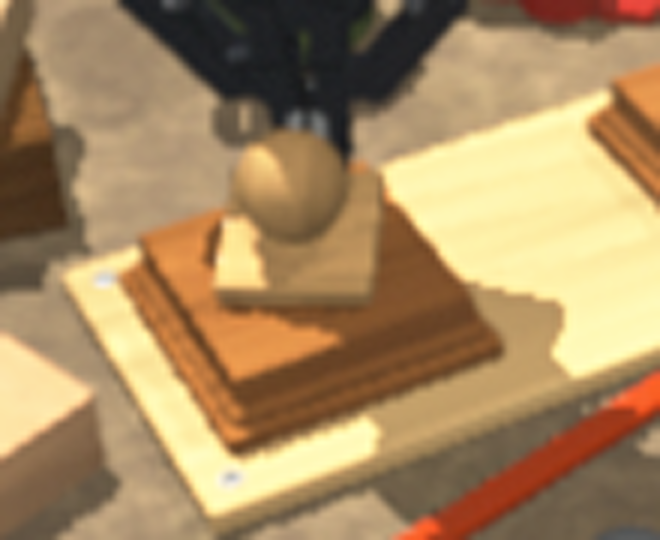

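The picture shows the collar lying flat on the cap with no gap, at crop (295,290), and still turned. The spigot has dropped in and the finger no longer touches it. Next I'll shift the finger toward the near corner and swing it round the hole's axis, counter-clockwise.

Request:
{"name": "drive_tool", "arguments": {"increments": [[[1.6,-1.3,0],[0,0,0],0],[[3.7,4.7,0],[0,0,0],0],[[3.8,4.7,0],[0,0,0],0],[[0,0,0],[0,0,0],0],[[-1.5,1.2,0],[0,0,0],0],[[-1.4,1.1,0],[0,0,0],0],[[-1.4,1.2,0],[0,0,0],0],[[0,0,0],[0,0,0],0]]}}

```text
clock: 9.35
eef_pos: [0.6005, 0.1121, 0.0448]
tool_rot: [0.334, 0.943, -0.0, -0.0]
ft_force: [-0.6, 0.3, -0.1]
grip_width: -0.0001
grasp_force: 0.0
```

Request:
{"name": "drive_tool", "arguments": {"increments": [[[0.7,2.1,0],[0,0,3],0],[[0.7,2.0,0],[0,0,3],0],[[0.5,2.1,0],[0,0,3],0],[[0.5,2.1,0],[0,0,3],0],[[0,0,0],[0,0,0],0]]}}

```text
clock: 9.77
eef_pos: [0.6039, 0.1203, 0.045]
tool_rot: [0.233, 0.972, 0.0, 0.0]
ft_force: [1.7, -0.6, -0.7]
grip_width: -0.0003
grasp_force: 0.4
```

```bash
python3 ms.py scene 563 127 -30 .033
```

```text
fin [560.7 130.4] -32.1 rel_hole [-1.9  2.9] 337.0 eef [603.8 120.2  45. ] [ 0.5 -0.4 -0.6] 9.8167
```

Request:
{"name": "drive_tool", "arguments": {"increments": [[[0.3,2.1,0],[0,0,3],0],[[0.2,2.2,0],[0,0,3],0],[[0.1,2.1,0],[0,0,3],0],[[0,2.2,0],[0,0,3],0],[[0,0,0],[0,0,0],0]]}}

```text
clock: 10.23
eef_pos: [0.6046, 0.1289, 0.0451]
tool_rot: [0.131, 0.991, 0.0, 0.001]
ft_force: [0.1, 0.3, -1.1]
grip_width: -0.0001
grasp_force: 0.6
```

```bash
python3 ms.py scene 561 130 -22 .033
```

```text
fin [560.6 130.3] -20.6 rel_hole [-2.   2.8] 338.0 eef [604.5 128.8  45.1] [ 1.1 -0.4  0.4] 10.2833
```

Request:
{"name": "drive_tool", "arguments": {"increments": [[[-0.2,2.5,0],[0,0,3.5],0],[[-0.3,2.5,0],[0,0,3.5],0],[[0,0,0],[0,0,0],0],[[-0.7,0.1,0],[0,0,0],0],[[-0.7,0.1,0],[0,0,0],0],[[0,0,0],[0,0,0],0]]}}

```text
clock: 10.78
eef_pos: [0.6031, 0.1339, 0.0453]
tool_rot: [0.071, 0.997, 0.0, 0.001]
ft_force: [3.5, 0.0, -0.5]
grip_width: 0.0001
grasp_force: 1.5
```

```bash
python3 ms.py scene 561 130 -12 .033
```

```text
fin [559.8 129.4] -12.2 rel_hole [-2.8  1.9] 343.0 eef [603.1 134.   45.3] [ 2.6  0.6 -0.4] 10.8333
```

Request:
{"name": "drive_tool", "arguments": {"increments": [[[-0.5,0.1,0],[0,0,0],0],[[-0.5,0.1,0],[0,0,0],0],[[0,0,0],[0,0,0],0]]}}

```text
clock: 11.08
eef_pos: [0.6028, 0.1342, 0.0456]
tool_rot: [0.07, 0.998, 0.0, 0.002]
ft_force: [5.7, 0.3, -0.0]
grip_width: -0.0
grasp_force: 2.6
```

```bash
python3 ms.py scene 560 129 -10 .033
```

```text
fin [559.9 129.4] -11.6 rel_hole [-2.7  1.9] 340.0 eef [602.8 134.2  45.6] [ 6.1  0.5 -0.1] 11.1333
```

The force has risen to 6 N, so the face is probably flush with the collar or bound. I'll back off and clear the top view to measure.

Request:
{"name": "drive_tool", "arguments": {"increments": [[[5,-1,0],[0,0,0],0],[[6,-1,0],[0,0,0],0],[[0,0,35],[0,0,0],0],[[0,0,40],[0,0,0],0],[[0,0,40],[0,0,0],0],[[-20,-35,0],[0,0,0],0],[[-20,-35,0],[0,0,0],0],[[-20,-35,0],[0,0,0],0]]}}

```text
clock: 11.8
eef_pos: [0.5515, 0.0265, 0.1604]
tool_rot: [0.069, 0.998, -0.0, -0.0]
ft_force: [-0.6, -1.5, -0.0]
grip_width: 0.0001
grasp_force: 0.0
```

Request:
{"name": "drive_tool", "arguments": {"increments": [[[-20,-35,0],[0,0,0],0],[[-20,-35,0],[0,0,0],0],[[-20,-35,0],[0,0,0],0],[[-20,-35,0],[0,0,0],0],[[-20,-35,0],[0,0,0],0],[[0,0,0],[0,0,0],0]]}}

```text
clock: 12.3
eef_pos: [0.4477, -0.1527, 0.1595]
tool_rot: [0.074, 0.997, -0.001, -0.002]
ft_force: [-1.8, 0.4, -0.3]
grip_width: 0.0004
grasp_force: 0.0
```

```bash
python3 ms.py top 562 128 -10 .033; python3 ms.py scene 562 128 -10 .033; python3 - <<'E'
from fit import *
c=camera('top'); 
for a in(-12,-4):
  r=fit([c],(.5625,.1272,np.radians(-7.6)),(.562,.128,np.radians(a)),.033); print(r[0]*[1e3,1e3,57.3],r[1]*[1e3,1e3,57.3],r[2])
s=camera('scene')
a=cv2.resize(c['image'][135:210,260:400],(800,428),interpolation=2); save(a,'g.png'); save(cv2.resize(s['image'][150:240,215:325],None,fx=6,fy=6,interpolation=2),'g2.png')
E
```

```text
fin [560.3 128.5] -11.3 rel_hole [-2.3  1. ] 123.0 eef [ 449.6 -150.4  159.6] [ 0.8 -0.3 -0.1] 12.35
fin [559.9 129. ] -12.1 rel_hole [-2.7  1.5] 288.0 eef [ 450.9 -149.   159.7] [-0.1 -0.2 -0. ] 12.4
[562.12615797 127.12903518  -6.98003687] [560.39150353 128.49911116 -11.20264139] 123.79528045654297
[562.49398382 127.31360212  -6.93525665] [560.25291384 128.42044207 -11.2678666 ] 123.89027404785156
```

View pics/g.png

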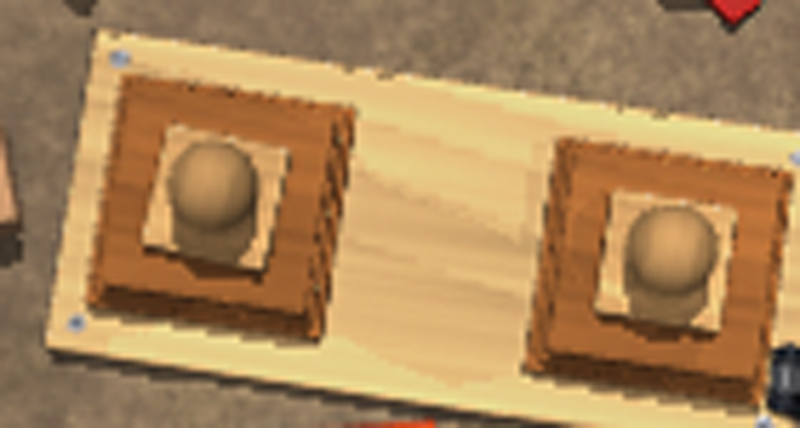

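The top view shows the finial home, but at −11° against the cap's −7°, so about 4° is left. I'll go back to the same contact spot and follow round another 4–5°.

Request:
{"name": "drive_tool", "arguments": {"increments": [[[20,35,0],[0,0,0],0],[[20,35,0],[0,0,0],0],[[20,35,0],[0,0,0],0],[[20,35,0],[0,0,0],0],[[20,35,0],[0,0,0],0],[[20,35,0],[0,0,0],0],[[20,35,0],[0,0,0],0],[[22,35,0],[0,0,0],0]]}}

```text
clock: 13.17
eef_pos: [0.6142, 0.1367, 0.1594]
tool_rot: [0.068, 0.998, -0.0, -0.001]
ft_force: [0.9, -0.3, 0.6]
grip_width: -0.0001
grasp_force: 0.0
```

Request:
{"name": "drive_tool", "arguments": {"increments": [[[0,0,0],[0,0,0],0],[[0,0,0],[0,0,0],0],[[0,0,0],[0,0,0],0]]}}

```text
clock: 13.42
eef_pos: [0.6134, 0.134, 0.1588]
tool_rot: [0.068, 0.998, -0.0, -0.001]
ft_force: [-0.6, 0.7, 0.2]
grip_width: 0.0001
grasp_force: 0.0
```

Request:
{"name": "drive_tool", "arguments": {"increments": [[[0,0,-38],[0,0,0],0],[[0,0,-38],[0,0,0],0],[[0,0,-37],[0,0,0],0],[[0,0,0],[0,0,0],0],[[-5,0.2,0],[0,0,0],0],[[-4,0.2,0],[0,0,0],0],[[-1.2,0,0],[0,0,0],0],[[0,0,0],[0,0,0],0]]}}

```text
clock: 14.08
eef_pos: [0.6041, 0.1325, 0.0486]
tool_rot: [0.07, 0.998, 0.0, 0.001]
ft_force: [0.6, 0.1, -0.0]
grip_width: 0.0004
grasp_force: 0.0
```

Request:
{"name": "drive_tool", "arguments": {"increments": [[[-0.2,1.1,0],[0,0,1.5],0],[[-0.2,1.1,0],[0,0,1.5],0],[[-0.2,1.1,0],[0,0,1.5],0],[[0,0,0],[0,0,0],0]]}}

```text
clock: 14.42
eef_pos: [0.6037, 0.1362, 0.0472]
tool_rot: [0.03, 1.0, 0.0, 0.0]
ft_force: [0.3, -0.0, 0.2]
grip_width: -0.0003
grasp_force: 0.4
```

```bash
python3 ms.py scene 560 129 -9 .033
```

```text
fin [560.2 129.5] -11.9 rel_hole [-2.4  2. ] 345.0 eef [603.8 136.1  47.2] [0.5 0.6 2.3] 14.4667
```

Request:
{"name": "drive_tool", "arguments": {"increments": [[[0,0,-2],[0,0,0],0],[[-0.6,0.1,0],[0,0,0],0],[[-0.6,0.1,0],[0,0,0],0],[[-0.4,0.3,0],[0,0,0.5],0],[[0,0,0],[0,0,0],0]]}}

```text
clock: 14.88
eef_pos: [0.6033, 0.1366, 0.0454]
tool_rot: [0.026, 1.0, 0.0, 0.002]
ft_force: [4.3, -0.3, 0.2]
grip_width: -0.0002
grasp_force: 2.4
```

```bash
python3 ms.py scene 560 129 -9 .033
```

```text
fin [559.8 129.6] -11.0 rel_hole [-2.8  2.1] 342.0 eef [603.3 136.6  45.4] [5.1 0.7 0.8] 14.9333
```

It binds when pushed straight across the corner. While in contact, I'll follow the corner round tangentially.

Request:
{"name": "drive_tool", "arguments": {"increments": [[[-0.2,1.0,0],[0,0,1.2],0],[[-0.2,1.0,0],[0,0,1.2],0],[[-0.2,1.0,0],[0,0,1.2],0],[[0,0,0],[0,0,0],0]]}}

```text
clock: 15.27
eef_pos: [0.6023, 0.14, 0.0454]
tool_rot: [-0.006, 1.0, 0.0, 0.001]
ft_force: [5.0, 1.8, 0.4]
grip_width: 0.0001
grasp_force: 2.4
```

```bash
python3 ms.py scene 560 129 -9 .033
```

```text
fin [560.1 129.6] -7.3 rel_hole [-2.5  2.1] 346.0 eef [602.2 140.   45.4] [5.3 1.4 0.7] 15.3167
```

That turned it about 4°. I'll back off and verify from the top.

Request:
{"name": "drive_tool", "arguments": {"increments": [[[3,0,0],[0,0,0],0],[[8,0,0],[0,0,0],0],[[0,0,35],[0,0,0],0],[[0,0,40],[0,0,0],0],[[0,0,40],[0,0,0],0],[[-20,-35,0],[0,0,0],0],[[-20,-35,0],[0,0,0],0],[[-20,-35,0],[0,0,0],0]]}}

```text
clock: 15.98
eef_pos: [0.5503, 0.0338, 0.1599]
tool_rot: [-0.006, 1.0, -0.0, -0.001]
ft_force: [-0.3, -0.6, 0.5]
grip_width: -0.0002
grasp_force: 0.0
```

Request:
{"name": "drive_tool", "arguments": {"increments": [[[-20,-35,0],[0,0,0],0],[[-20,-35,0],[0,0,0],0],[[-20,-35,0],[0,0,0],0],[[-20,-35,0],[0,0,0],0],[[-20,-35,0],[0,0,0],0],[[0,0,0],[0,0,0],0]]}}

```text
clock: 16.48
eef_pos: [0.4465, -0.145, 0.159]
tool_rot: [-0.001, 1.0, -0.0, -0.003]
ft_force: [0.1, 0.3, -0.8]
grip_width: 0.0002
grasp_force: 0.0
```

```bash
cat > v.py <<'E'
from fit import *
c=camera('top'); s=camera('scene')
D=[1e3,1e3,57.3]
for a in(-12,-4):
  r=fit([c],(.5625,.1272,np.radians(-7.6)),(.561,.128,np.radians(a)),.033); print('open',(r[0]*D).round(1),(r[1]*D).round(1),r[2])
  r=fit([s],(.565,.126,np.radians(-7.3)),(.561,.128,np.radians(a)),.033,True); print('open scene',(r[1]*D).round(1),r[2])
  r=fit([c],(.5345,-.07,np.radians(-7.6)),(.535,-.07,np.radians(a)),.033); print('done',(r[0]*D).round(1),(r[1]*D).round(1),r[2])
a=cv2.resize(c['image'][140:205,265:395],(800,400),interpolation=2); import sys; save(a,sys.argv[1])
E
python3 v.py i.png
```

```text
open [561.2 127.2  -8.1] [560.3 128.4  -5.7] 122.51862335205078
open scene [559.8 129.   -6. ] 289.0667419433594
done [535.2 -70.   -8.3] [535.5 -70.4  -8.6] 126.3125228881836
open [562.2 127.   -7.4] [560.3 128.2  -5.6] 121.492431640625
open scene [559.8 129.   -5.9] 288.9953918457031
done [536.1 -69.9  -7.2] [535.5 -70.2  -8.1] 127.8111801147461
```

View pics/i.png

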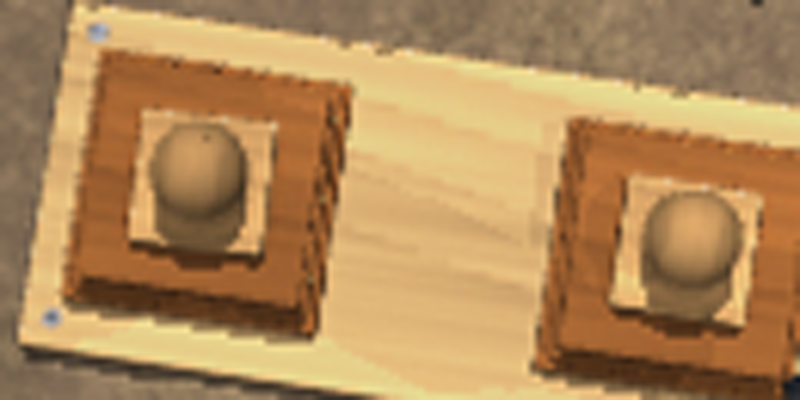

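The finial now reads −5.7°, against about −8° for the caps and the finished finial, so it is about 2° over. I'll nudge it back clockwise at the other end of the same side, with scene feedback.

Request:
{"name": "drive_tool", "arguments": {"increments": [[[20,31.5,0],[0,0,-4],0],[[20,31.5,0],[0,0,-4],0],[[20,31.5,0],[0,0,0],0],[[20,31.5,0],[0,0,0],0],[[20,31.5,0],[0,0,0],0],[[20,31.5,0],[0,0,0],0],[[20,31.5,0],[0,0,0],0],[[20,31.5,0],[0,0,0],0]]}}

```text
clock: 17.25
eef_pos: [0.6118, 0.1154, 0.159]
tool_rot: [0.063, 0.998, -0.0, -0.001]
ft_force: [0.3, -0.2, 0.1]
grip_width: 0.0001
grasp_force: 0.0
```

Request:
{"name": "drive_tool", "arguments": {"increments": [[[0,0,0],[0,0,0],0],[[0,0,0],[0,0,0],0],[[0,0,0],[0,0,0],0]]}}

```text
clock: 17.5
eef_pos: [0.611, 0.1127, 0.1587]
tool_rot: [0.063, 0.998, -0.0, -0.002]
ft_force: [0.3, -0.0, -0.7]
grip_width: -0.0002
grasp_force: 0.0
```

Request:
{"name": "drive_tool", "arguments": {"increments": [[[-2,-1.5,-38],[0,0,-0.8],0],[[0,0,-38],[0,0,0],0],[[0,0,-37],[0,0,0],0],[[0,0,0],[0,0,0],0],[[-5,0,0],[0,0,0],0],[[-4,0,0],[0,0,0],0],[[0,0,0],[0,0,0],0],[[0,0,0],[0,0,0],0]]}}

```text
clock: 18.17
eef_pos: [0.6014, 0.1097, 0.0485]
tool_rot: [0.072, 0.997, 0.0, 0.001]
ft_force: [0.8, -0.5, -0.9]
grip_width: 0.0002
grasp_force: 0.0
```

Request:
{"name": "drive_tool", "arguments": {"increments": [[[-0.8,0.8,-3],[0,0,0],0],[[-1,0.4,0],[0,0,0],0],[[-1,0,0],[0,0,0],0],[[0,0,0],[0,0,0],0],[[0,0,0],[0,0,0],0]]}}

```text
clock: 18.58
eef_pos: [0.5994, 0.1109, 0.0444]
tool_rot: [0.072, 0.997, -0.0, 0.001]
ft_force: [2.3, -0.9, 1.0]
grip_width: -0.0
grasp_force: 1.3
```

```bash
python3 ms.py scene 560 129 -7 .033
```

```text
fin [559.7 129.1] -5.6 rel_hole [-2.9  1.6] 334.0 eef [599.4 110.9  44.3] [ 2.7 -2.1  1.3] 18.6333
```

Contact is made at about 2.5 N. I'll now follow it round clockwise by 2.4°.

Request:
{"name": "drive_tool", "arguments": {"increments": [[[-0.2,-0.6,0],[0,0,-0.8],0],[[-0.2,-0.6,0],[0,0,-0.8],0],[[-0.3,-0.6,0],[0,0,-0.8],0],[[0,0,0],[0,0,0],0]]}}

```text
clock: 18.97
eef_pos: [0.5985, 0.109, 0.0443]
tool_rot: [0.093, 0.996, -0.0, 0.001]
ft_force: [3.7, -1.8, 1.6]
grip_width: 0.0002
grasp_force: 2.1
```

```bash
python3 ms.py scene 560 129 -7 .033
```

```text
fin [559.4 128.6] -7.7 rel_hole [-3.2  1.1] 332.0 eef [598.5 109.   44.3] [ 3.5 -3.   2.1] 19.0167
```

Request:
{"name": "drive_tool", "arguments": {"increments": [[[3,0,0],[0,0,0],0],[[8,0,0],[0,0,0],0],[[0,0,35],[0,0,0],0],[[0,0,40],[0,0,0],0],[[0,0,40],[0,0,0],0],[[-20,-31,0],[0,0,0],0],[[-20,-31,0],[0,0,0],0],[[-20,-31,0],[0,0,0],0]]}}

```text
clock: 19.68
eef_pos: [0.5471, 0.0166, 0.1589]
tool_rot: [0.091, 0.996, 0.001, -0.001]
ft_force: [0.4, -1.1, -0.2]
grip_width: 0.0002
grasp_force: 0.0
```

Request:
{"name": "drive_tool", "arguments": {"increments": [[[-20,-31,0],[0,0,0],0],[[-20,-31,0],[0,0,0],0],[[-20,-31,0],[0,0,0],0],[[-20,-31,0],[0,0,0],0],[[-20,-31,0],[0,0,0],0],[[0,0,0],[0,0,0],0]]}}

```text
clock: 20.18
eef_pos: [0.4436, -0.1417, 0.158]
tool_rot: [0.096, 0.995, 0.0, -0.003]
ft_force: [-0.1, 0.9, 1.4]
grip_width: -0.0001
grasp_force: 0.0
```

```bash
python3 v.py j.png; python3 v.py k.png
```

```text
open [562.  126.8  -7.7] [560.4 127.7  -8.5] 123.94535827636719
open scene [559.5 128.5  -8.5] 294.6307373046875
done [535.1 -70.   -8.3] [535.6 -70.4  -8.3] 139.52215576171875
open [562.3 127.1  -7.2] [560.3 127.8  -8.4] 123.96292114257812
open scene [559.6 128.7  -8.6] 294.6824951171875
done [536.  -69.7  -7.9] [535.7 -70.4  -8.5] 139.43746948242188
open [561.9 126.8  -7.1] [560.3 127.8  -8.3] 124.53887176513672
open scene [559.6 128.7  -8.6] 293.3760070800781
done [535.4 -70.6  -8.1] [535.6 -70.4  -8.4] 157.28321838378906
open [562.4 127.2  -7.1] [560.4 127.8  -8. ] 125.5723648071289
open scene [559.6 128.6  -8.5] 293.4700927734375
done [536.3 -69.8  -7.6] [535.5 -70.3  -8.4] 157.33775329589844
```

View pics/k.png

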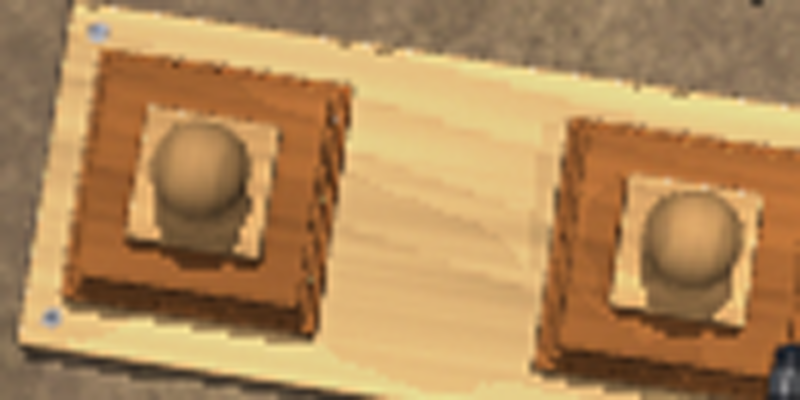

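```bash
for z in .033 .036 .040; do python3 ms.py top 560 128 -8 $z; python3 ms.py scene 560 129 -8 $z; done; python3 - <<'E'
from h import *
s=camera('scene')['image']; save(np.hstack([cv2.resize(s[155:230,225:305],(400,375),interpolation=2),cv2.resize(s[135:210,305:385],(400,375),interpolation=2)]),'l.png')
E
```

```text
fin [560.3 127.8] -8.4 rel_hole [-2.3  0.3] 124.0 eef [ 448.9 -137.6  158.6] [ 0.4 -0.1 -0.5] 20.4333
fin [559.7 128.7] -8.6 rel_hole [-2.9  1.2] 292.0 eef [ 449.1 -137.5  158.6] [ 0.  -0.3 -0.1] 20.4833
fin [559.7 127.6] -8.5 rel_hole [-2.9  0.1] 125.0 eef [ 449.2 -137.5  158.6] [ 0.7 -0.1 -0.3] 20.5333
fin [556.5 130.3] -8.3 rel_hole [-6.1  2.8] 293.0 eef [ 449.2 -137.5  158.6] [-0.2 -0.3 -0.1] 20.5833
fin [559.1 127.3] -8.5 rel_hole [-3.5 -0.2] 128.0 eef [ 449.2 -137.7  158.7] [-0.7 -0.3  0.3] 20.6333
fin [552.3 132.4] -8.6 rel_hole [-10.3   4.9] 298.0 eef [ 449.1 -137.8  158.7] [-0.2 -0.2  0.1] 20.6833
```

View pics/l.png

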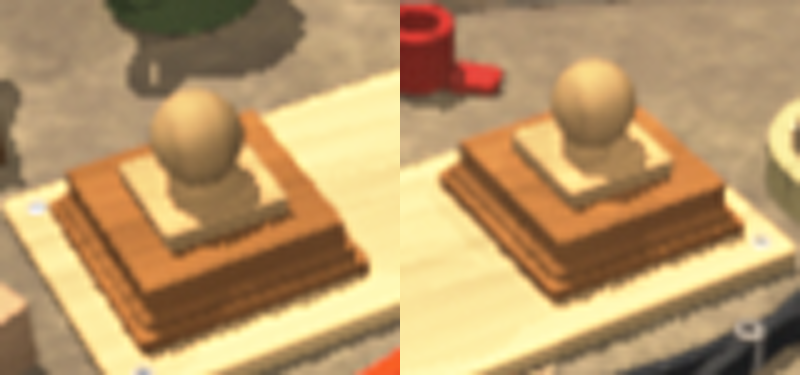

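The left finial sits flat and square, with no gap under the collar, matching the finished one on the right. Both cameras agree best on the seated height, and the hand is clear.

```bash
python3 -c "from workcell import *; print(job_done())"
```

```text
the job is handed in; nothing more can be done
None
```

The finial is home in its hole, its collar flat on the cap and square to within about 1° by camera, and I handed the job in with the hand clear after about 21 s of robot time.

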